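# Find the heavy side of a cooker-hood fan on a roller stand

### The job

Lift the white fan wheel with the red clip weight out of the wooden rack and set it down gently on the blue roller stand, so that both ends of its shaft lie on the rollers and it is free to turn. Let go and wait until its heavy side, the red weight, has turned to the bottom and the fan hangs still; leave the black fan where it is.

Things in the scene. Friction and masses are not known exactly. Their poses are not given: they have to be found in the camera images.
- fan_white_center (a point): Centre of the white fan wheel: disc 110 mm across, 28 mm wide, flat faces (grasp from above across the 28 mm, near the rim's top), about 0.48 kg; steel shaft through it 12 mm thick, 124 mm long. x runs along the shaft, z is up at the start and turns with the wheel. It stands in a rack, centre 70 mm above the worktop, between rails 45 mm high. Either shaft end may go to either side.
- fan_white_weight (a point): Middle of the red clip weight in the white fan's rim: 46 mm from the shaft's axis, 24 mm long round the rim, flush with both faces within 0.5 mm. It is the heavy side; at the start it is about 115 degrees round from the bottom, high on one side.
- fan_black_center (a point): Centre of the black fan wheel, same shape and size, no weight, in the rack's other place 136 mm from the white one. Leave it alone.
- stand_seat (a point): Where the fan's centre belongs, mid roller stand, 85 mm above the worktop; x along the shaft's line, z up. Grey crowned rollers, 34 mm across, 16 mm wide, turn freely: pairs 42 mm either side along x, each pair's axles 20 mm either side along y, 74 mm up; the shaft rests in the dips, the wheel between the pairs. Blue plates outside rise to 83 mm. Set free, the fan swings and is still within 5 s.

How it is judged:
By the outcome, as a careful person would: the job done as asked, in the order asked, and still so for the second after the job is handed in, with the robot touching nothing.
It also fails if it takes over 43 s, if anything falls off the work surface, if the arm or the gripper's body presses on something with over 40 N, if the wrist force passes 120 N, or if a joint passes its speed limit or range.

### The arm

A 6-joint arm with a two-finger parallel gripper is mounted at the origin on a cart in front of the work surface, level with it; the furniture and walls round the work are solid. World frame = base frame: x ahead of the robot, y to its left, z up, the work surface at z = 0. Lengths are in m, angles in rad, forces in N, time in s.
With the tool pointing down it reaches from about 0.4 to 0.825 m from the base axis. Payload 7 kg.
Tool frame: the origin (TCP) lies at the very end of the fingers, on their centre line; the grasp point (between the pads) lies 19 mm behind it; z points along the fingers, y is the line along which they close (so a half turn about z gives the same grasp; the last joint's range is limited). The gripper opens to 88 mm and grips with 3 to 60 N. Pads are 19 mm wide; open, the fingers measure 130 mm over their backs; the gripper's body (78 mm by 193 mm) begins 47 mm behind the grasp point.
Start: joints at [1.39, 0.359, 0.012, 0, -1.224, -0.288], TCP at [0.305, 0.602, 0.227] pointing down, gripper open.
Joint ranges: [-3.07, 3.07], [-1.43, 2.12], [-1.02, 1.25], [-3.03, 1.67], [-3.05, -0], [-3.03, 3.03]. Speed limits (rad/s): [2.39, 2.39, 3.01, 3.14, 3.14, 3.14].

### API

Orientations are given as [roll, pitch, yaw] about the fixed x, y, z axes, in that order (R = Rz(yaw) Ry(pitch) Rx(roll)).
In Python, from station import arm gives the robot as it stands.
- The arm moves only by the tool step_arm, never from a script. Its argument "rows" is a list of rows, each a list of 5 numbers: the shift along the world's x, y, z in m, then the turn about the world's z in rad, then the finger opening in m, from 0 to 0.0876. In form: [[x, y, z, spin, gripper], ...]. A call has 1 to 20 rows; each row is the pose to reach, as a shift and turn from the pose commanded when the call began; what a row does not reach only later rows make up. A row lasts 1/10 s, in which the tool goes at most 50 mm and 8.59 degrees, less where a joint would pass 70% of its speed; a pose out of reach is approached as far as the arm can. A call with a gripper value outside its range is refused whole. The fingers move at their own pace and stop on an object; "newtons" is the grip in N (left out, the last holds). Time passes only in rows, so rows that repeat a pose let the fingers close. It gives the time, the measured TCP pose, the force, the opening and the grip force at its end, in the units of the state.
- arm.get_state(): the state, without advancing time (a new reading comes with each control period).
- arm.grab_frame(name): name is "scene" or "top"; returns a dict with "color" (400x640x3 uint8, blue, green, red), "vfov" (degrees; the focal length in pixels is half the picture's height over the tangent of half this angle, whatever the lens; pixels are square), "cx", "cy" (the principal point, pixels), "rvec" (rotation vector, rad) and "tvec" (3), from world to camera coordinates, as OpenCV has them. Camera axes: x right, y down, z forward; pixel columns grow to the right and rows downward; lengths in m; the calibration is good to about 2 mm. A picture is of the moment at which its call begins. There is no depth.
- arm.job_done(): hands the job in; it is judged then, once.
The state is a dict: "t": time; "q": joint angles; "qd": joint speeds; "joint_efforts": joint torques, N m; "eef_pos": TCP position; "ee_rot": TCP orientation; "force": force on the tool from outside, world axes, zero at the start; "moment": the same for the moment, N m; "width": finger opening in m; "gripper_force": force on a finger pad.
Only numpy, scipy, OpenCV 4.12 (cv2) and the standard library are available. Lean on these libraries where they do the work, as an engineer would, in place of code of your own. Each camera call takes 0.05 s, during which the arm holds its last target. There are 200 camera calls.

## Working session

There is one attempt and no reset: what is moved stays moved. The work goes in short steps, Python scripts to look and compute and a tool call to move; the robot and the scene stay as the last step left them, time stands still between calls to the robot, and variables do not carry over. Pictures are saved under pics/ and viewed, at most 10 in all, crops included, and the job is handed in when it is done.

Besides the shell and the picture viewer there is one more tool, called after "Emit:" by a JSON object that holds its "api" and its "payload". step_arm: Moves the arm, as the interface text tells. Its arguments: {"type":"object","properties":{"rows":{"type":"array"},"newtons":{"type":"number"}},"required":["rows"]}

```bash
mkdir -p pics; cat > h.py <<'E'
import numpy as np, cv2
from station import arm
def grab(n,save=None):
    f=arm.grab_frame(n)
    if save: cv2.imwrite(f'pics/{save}.png',f['color'])
    F=200/np.tan(np.radians(f['vfov'])/2)
    K=np.array([[F,0,f['cx']],[0,F,f['cy']],[0,0,1.]])
    R=cv2.Rodrigues(np.array(f['rvec'],float))[0]; t=np.array(f['tvec'],float).ravel()
    return f['color'],K,R,t
def ray(c,uv):
    _,K,R,t=c
    d=R.T@np.linalg.solve(K,[uv[0],uv[1],1]); return -R.T@t,d/np.linalg.norm(d)
def onz(c,uv,z):
    o,d=ray(c,uv); return o+d*(z-o[2])/d[2]
def tri(c1,u1,c2,u2):
    o1,d1=ray(c1,u1);o2,d2=ray(c2,u2)
    s=np.linalg.lstsq(np.c_[d1,-d2],o2-o1,rcond=None)[0]
    a,b=o1+s[0]*d1,o2+s[1]*d2
    return (a+b)/2,np.linalg.norm(a-b)
def proj(c,X):
    p=c[1]@(c[2]@np.array(X)+c[3]); return p[:2]/p[2]
E
python3 - <<'E'
from h import *
for n in('scene','top'):
    c=grab(n,n+'0'); print(n,c[1].round(1).tolist(),(-c[2].T@c[3]).round(3),c[2].round(2).tolist())
print(arm.get_state())
E
```

```text
scene [[382.4, 0.0, 318.7], [0.0, 382.4, 196.1], [0.0, 0.0, 1.0]] [ 0.215 -0.685  0.587] [[0.91, -0.42, -0.03], [-0.23, -0.45, -0.86], [0.35, 0.79, -0.51]]
top [[502.7, 0.0, 321.1], [0.0, 502.7, 199.3], [0.0, 0.0, 1.0]] [0.433 0.012 1.071] [[-0.03, -1.0, 0.01], [-0.99, 0.03, -0.1], [0.1, -0.01, -0.99]]
{'t': 0.1, 'q': array([ 1.39010677e+00,  3.59310185e-01,  1.11667118e-02, -3.07244168e-04,
       -1.22414957e+00, -2.88065463e-01]), 'qd': array([ 6.73810435e-04, -4.46623631e-04,  1.03007413e-03,  7.69016543e-04,
        3.10666478e-06, -1.48724839e-03]), 'joint_efforts': array([-7.86444343e-04, -5.84163487e+01,  2.93750954e+01,  7.01558501e+00,
        1.01536725e-02, -6.11601035e-05]), 'eef_pos': array([0.30479459, 0.60176409, 0.22572699]), 'ee_rot': array([ 3.14007554e+00, -1.48307917e-04, -4.68859512e-01]), 'force': array([0.35274204, 0.63460947, 0.38778981]), 'moment': array([-0.01860053,  0.00647815,  0.04139962]), 'gripper_force': 0.0, 'width': 0.0876012054178651}
```

View pics/scene0.png

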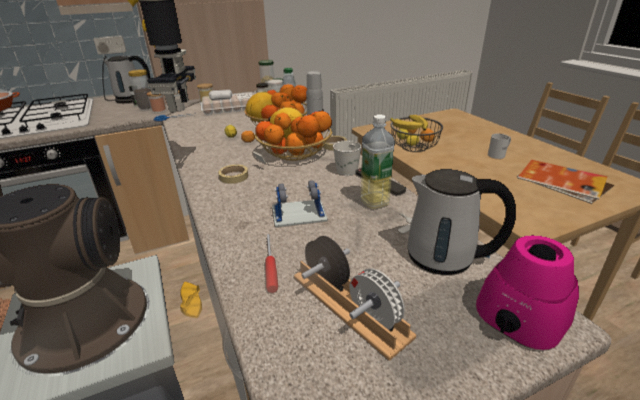

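View pics/top0.png

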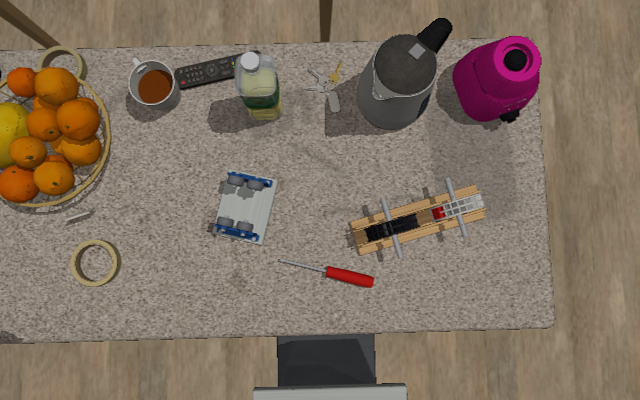

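The scene view shows the white fan at about (375,297) with its red weight at (352,283), the black fan at (327,260), and the stand at (300,203). In the top view the white fan is at about (460,207), the black one at (392,228), and the stand at (246,207). I'll enlarge both.

```bash
python3 - <<'E'
import cv2,numpy as np
t=cv2.imread('pics/top0.png');s=cv2.imread('pics/scene0.png')
r=lambda im,x,y,w,h,k:cv2.resize(im[y:y+h,x:x+w],None,fx=k,fy=k,interpolation=cv2.INTER_CUBIC)
a=np.hstack([r(t,340,170,160,100,2.5),r(t,200,160,80,100,2.5)]) # 400+200
cv2.imwrite('pics/ct.png',np.hstack([r(t,340,165,160,100,3),r(t,202,160,100,100,3)]))
cv2.imwrite('pics/cs.png',np.hstack([r(s,290,230,130,130,4)[:,:],r(s,265,170,70,130,4)]))
E
```

```text
(no output)
```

View pics/ct.png

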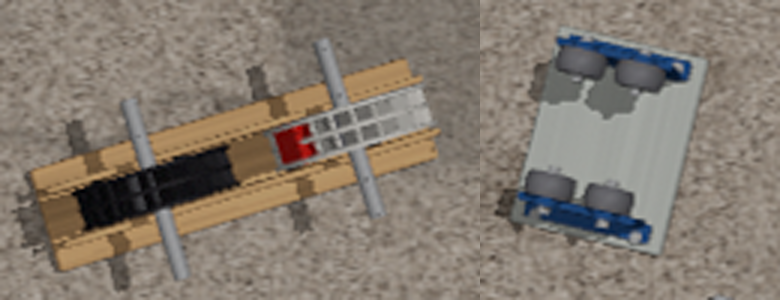

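View pics/cs.png

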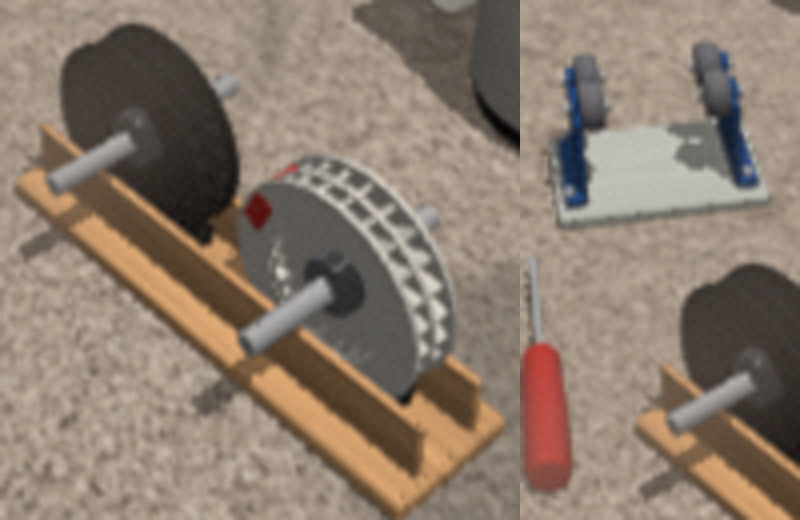

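Top-view shaft ends are at (447.3,179) and (465.7,236), the same ends in the scene view at (397.5,283.8) and (353,314.5). All four rollers are visible in both views, so I can triangulate.

```bash
python3 - <<'E'
from h import *
T=grab('top');S=grab('scene')
A=tri(T,(447.3,179),S,(397.5,283.8));B=tri(T,(465.7,236),S,(353,314.5))
print(A,B);v=A[0]-B[0];print('fan c',(A[0]+B[0])/2,'len',np.linalg.norm(v),'yaw',np.arctan2(v[1],v[0]))
print([onz(T,u,.07) for u in((447.3,179),(465.7,236))])
tr=[(236,180.7),(255.7,184.3),(225,223.3),(244.7,226.7)]
sr=[(311.5,185.8),(314.5,192.5),(281.5,189.3),(283,195)]
P=[]
for a,b in zip(tr,sr):
    p,e=tri(T,a,S,b);P.append(onz(T,a,.076));print(p.round(4),round(e,4),P[-1].round(4))
P=np.array(P);print('seat',P.mean(0));d=P[0]+P[1]-P[2]-P[3];print(np.linalg.norm(d)/2,np.arctan2(d[1],d[0]))
E
```

```text
(array([ 0.56680825, -0.24939472,  0.07238491]), np.float64(0.0014498356193207362)) (array([ 0.45251801, -0.2797466 ,  0.07419485]), np.float64(0.0003124928094510307))
fan c [ 0.50966313 -0.26457066  0.07328988] len 0.11826568067810851 yaw 0.2595768197379444
[array([ 0.56778431, -0.25037651,  0.07      ]), array([ 0.45245511, -0.28091153,  0.07      ])]
[0.5744 0.1736 0.0759] 0.0017 [0.5752 0.1733 0.076 ]
[0.5659 0.1344 0.0767] 0.0017 [0.5668 0.1342 0.076 ]
[0.4919 0.1959 0.0746] 0.0022 [0.4908 0.196  0.076 ]
[0.4831 0.1566 0.0793] 0.0007 [0.4829 0.1572 0.076 ]
seat [0.52892315 0.16516474 0.076     ]
0.08719908353070095 -0.26510371410551725
```

```bash
python3 - <<'E'
from h import *
T=grab('top'); h=cv2.cvtColor(T[0],cv2.COLOR_BGR2HSV)
m=cv2.inRange(h,(100,120,40),(125,255,255)); m[:,:200]=0;m[:,290:]=0;m[:160]=0;m[260:]=0
m=cv2.morphologyEx(m,cv2.MORPH_CLOSE,np.ones((5,5)))
n,l,s,c=cv2.connectedComponentsWithStats(m)
for i in range(1,n):
    if s[i,4]<40: continue
    ys,xs=np.where(l==i); p=np.array([onz(T,(x,y),.06)[:2] for x,y in zip(xs,ys)])
    u,_,vt=np.linalg.svd(p-p.mean(0)); d=vt[0]*np.sign(vt[0][1]); print(s[i],p.mean(0),'shaft yaw',np.arctan2(d[1],d[0])-np.pi/2)
g=cv2.inRange(T[0],(165,165,150),(255,255,255)); g[:,:205]=0;g[:,285:]=0;g[:165]=0;g[250:]=0
g=cv2.morphologyEx(g,cv2.MORPH_OPEN,np.ones((3,3)))
ys,xs=np.where(g>0);right=np.array([onz(T,(xs[ys==y].max()+.5,y),.008)[:2] for y in range(186,236) if (ys==y).any()])
f=np.polyfit(right[:,0],right[:,1],1);print('edge yaw',np.arctan(f[0]),np.abs(np.polyval(f,right[:,0])-right[:,1]).max())
E
```

```text
[228 172  44  15 181] [0.58113879 0.14245457] shaft yaw -0.2819482915656275
[215 224  44  17 296] [0.4737532  0.17635061] shaft yaw -0.26570878945619736Traceback (most recent call last):
  File "<stdin>", line 13, in <module>
IndexError: too many indices for array: array is 1-dimensional, but 2 were indexed
```

Emit:
{"api": "step_arm", "payload": {"rows": [[0.05,-0.05,0.05,0,0.0876],[0.09,-0.1,0.09,0,0.0876],[0.15,-0.2,0.1,-0.1,0.0876],[0.18,-0.3,0.1,-0.2,0.0876],[0.19,-0.4,0.09,-0.35,0.0876],[0.2,-0.5,0.08,-0.45,0.0876],[0.2,-0.6,0.06,-0.6,0.0876],[0.205,-0.7,0.04,-0.7,0.0876],[0.205,-0.8,0.0,-0.8,0.0876],[0.205,-0.867,-0.02,-0.84,0.0876],[0.205,-0.867,-0.02,-0.84,0.0876],[0.205,-0.867,-0.02,-0.84,0.0876],[0.205,-0.867,-0.02,-0.84,0.0876],[0.205,-0.867,-0.02,-0.84,0.0876],[0.205,-0.867,-0.02,-0.84,0.0876],[0.205,-0.867,-0.02,-0.84,0.0876],[0.205,-0.867,-0.02,-0.84,0.0876],[0.205,-0.867,-0.02,-0.84,0.0876],[0.205,-0.867,-0.02,-0.84,0.0876],[0.205,-0.867,-0.02,-0.84,0.0876]], "newtons": 35}}

```text
t: 2.25
eef_pos: [0.5091, -0.2686, 0.2047]
ee_rot: [3.139, 0.001, -1.313]
force: [-0.2, 0.2, -0.3]
width: 0.0876
gripper_force: 0.0
```

The blue plates give a stand yaw of about -0.27, which agrees with the rollers (-0.265). Next: descend and grip.

Emit:
{"api": "step_arm", "payload": {"rows": [[0.001,0.003,-0.03,0,0.07],[0.001,0.003,-0.06,0,0.06],[0.001,0.003,-0.085,0,0.06],[0.001,0.003,-0.1,0,0.06],[0.001,0.003,-0.11,0,0.06],[0.001,0.003,-0.11,0,0.06],[0.001,0.003,-0.11,0,0.06],[0.001,0.003,-0.11,0,0.04],[0.001,0.003,-0.11,0,0.034],[0.001,0.003,-0.11,0,0.02],[0.001,0.003,-0.11,0,0.02],[0.001,0.003,-0.11,0,0.02],[0.001,0.003,-0.11,0,0.02],[0.001,0.003,-0.11,0,0.02]], "newtons": 35}}

```text
t: 3.65
eef_pos: [0.5112, -0.2619, 0.0967]
ee_rot: [-3.141, -0.0, -1.309]
force: [-0.2, 0.7, 2.0]
width: 0.028
gripper_force: 35.0
```

```bash
python3 - <<'E'
from h import *
c=grab('scene');cv2.imwrite('pics/g.png',cv2.resize(c[0][200:370,260:480],None,fx=3,fy=3))
E
```

```text
(no output)
```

View pics/g.png

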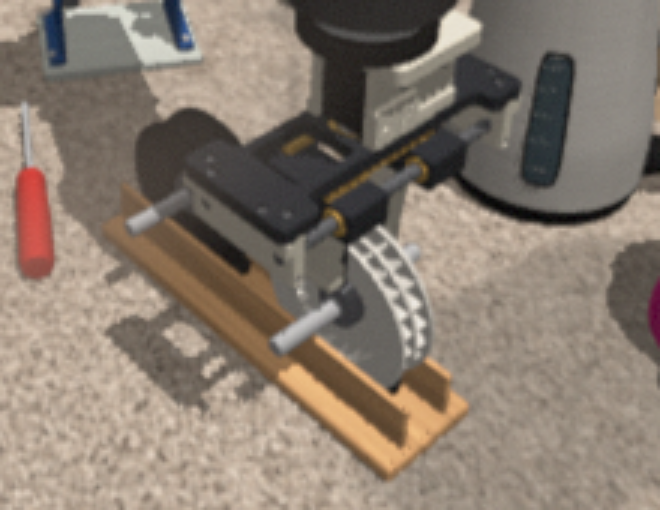

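The picture shows the fingers straddling the white fan's rim squarely. Shaft ends are at crop (285,340) and (415,252), and the black fan is untouched. Next: lift.

Emit:
{"api": "step_arm", "payload": {"rows": [[0,0,0.01,0,0.02],[0,0,0.025,0,0.02],[0,0,0.05,0,0.02],[0,0,0.08,0,0.02],[0,0,0.11,0,0.02],[0,0,0.14,0,0.02],[0,0,0.15,0,0.02],[0,0,0.15,0,0.02],[0,0,0.15,0,0.02]], "newtons": 45}}

```text
t: 4.6
eef_pos: [0.51, -0.2613, 0.2448]
ee_rot: [3.14, 0.002, -1.309]
force: [-0.5, 0.4, -4.9]
width: 0.028
gripper_force: 45.0
```

Emit:
{"api": "step_arm", "payload": {"rows": [[-0.01,0.03,0,-0.04,0.02],[-0.01,0.07,0,-0.09,0.02],[-0.01,0.11,0,-0.14,0.02],[-0.01,0.15,0,-0.19,0.02],[-0.005,0.19,0,-0.24,0.02],[0,0.23,0,-0.29,0.02],[0.005,0.27,0,-0.34,0.02],[0.01,0.31,0,-0.39,0.02],[0.013,0.35,0,-0.44,0.02],[0.016,0.38,0,-0.48,0.02],[0.018,0.41,0,-0.51,0.02],[0.018,0.425,0,-0.525,0.02],[0.018,0.427,0,-0.525,0.02],[0.018,0.427,0,-0.525,0.02],[0.018,0.427,-0.03,-0.525,0.02],[0.018,0.427,-0.06,-0.525,0.02],[0.018,0.427,-0.08,-0.525,0.02],[0.018,0.427,-0.09,-0.525,0.02],[0.018,0.427,-0.09,-0.525,0.02],[0.018,0.427,-0.09,-0.525,0.02]]}}

```text
t: 6.6
eef_pos: [0.5295, 0.1649, 0.1573]
ee_rot: [-3.141, 0.0, -1.834]
force: [-0.2, 0.1, -3.5]
width: 0.028
gripper_force: 45.0
```

```bash
python3 - <<'E'
from h import *
c=grab('scene');t=grab('top')
print(arm.get_state()['eef_pos'])
a=cv2.resize(c[0][120:240,240:360],None,fx=3.3,fy=3.3,interpolation=cv2.INTER_CUBIC);b=cv2.resize(t[0][145:265,185:305],None,fx=3.3,fy=3.3,interpolation=cv2.INTER_CUBIC)
cv2.imwrite('pics/p.png',np.hstack([a,b]))
E
```

```text
[0.52977769 0.16534548 0.15786907]
```

View pics/p.png

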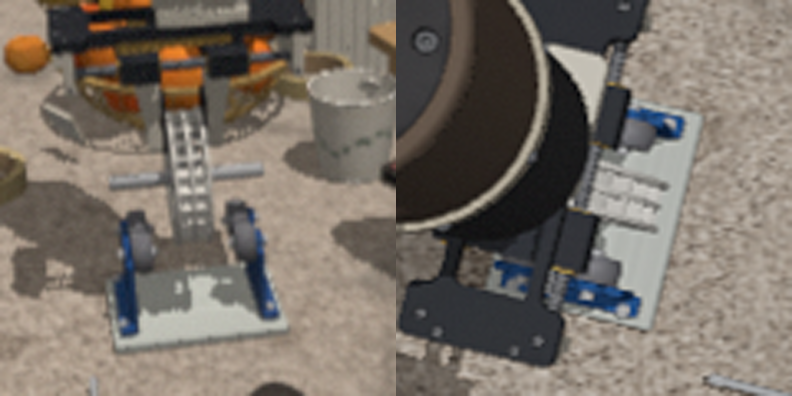

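The left half shows the fan hanging level over the stand, with shaft ends at scene pixels (274.2,175.2) and (319.4,171.8). The wheel looks centred between the roller pairs. I'll compute the position at the known height.

```bash
python3 - <<'E'
from h import *
c=grab('scene')
for z in(.128,.131,.134):
    a=onz(c,(274.2,175.2),z);b=onz(c,(319.4,171.8),z);d=b-a;print(z,(a+b)/2,np.linalg.norm(d),np.arctan2(d[1],d[0]))
E
```

```text
0.128 [0.52982189 0.16599453 0.128     ] 0.1200568163066049 -0.3140047775900342
0.131 [0.52776645 0.16042774 0.131     ] 0.11927186869756212 -0.3140047775900346
0.134 [0.52571101 0.15486096 0.134     ] 0.11848692108851935 -0.314004777590035
```

Emit:
{"api": "step_arm", "payload": {"rows": [[0,0.003,-0.01,0,0.02],[0,0.003,-0.02,0,0.02],[0,0.003,-0.03,0,0.02],[0,0.003,-0.036,0,0.02],[0,0.003,-0.039,0,0.02],[0,0.003,-0.041,0,0.02],[0,0.003,-0.042,0,0.02],[0,0.003,-0.043,0,0.02],[0,0.003,-0.043,0,0.02],[0,0.003,-0.043,0,0.02]]}}

```text
t: 7.75
eef_pos: [0.5291, 0.1682, 0.1138]
ee_rot: [-3.141, 0.0, -1.834]
force: [0.1, -0.3, -4.6]
width: 0.0278
gripper_force: 45.0
```

Still hanging freely (-4.6 N). I'll lower it in 0.5 mm steps.

Emit:
{"api": "step_arm", "payload": {"rows": [[0,0,-0.0005,0,0.02],[0,0,-0.001,0,0.02],[0,0,-0.0015,0,0.02],[0,0,-0.0015,0,0.02],[0,0,-0.0015,0,0.02]]}}

```text
t: 8.25
eef_pos: [0.5293, 0.1686, 0.1123]
ee_rot: [-3.141, 0.001, -1.834]
force: [-0.3, 3.0, -2.5]
width: 0.0281
gripper_force: 45.0
```

Emit:
{"api": "step_arm", "payload": {"rows": [[0,0.001,0,0,0.02],[0,0.0015,-0.0005,0,0.02],[0,0.0015,-0.001,0,0.02],[0,0.0015,-0.001,0,0.02],[0,0.0015,-0.001,0,0.02]]}}

```text
t: 8.75
eef_pos: [0.529, 0.1694, 0.1112]
ee_rot: [-3.141, -0.0, -1.834]
force: [-0.2, -1.0, -0.9]
width: 0.0276
gripper_force: 45.0
```

The fan's weight is now on the rollers, so I'll ease the grip and open.

Emit:
{"api": "step_arm", "payload": {"rows": [[0,0,0,0,0.02],[0,0,0,0,0.02],[0,0,0,0,0.032],[0,0,0,0,0.04],[0,0,0,0,0.06],[0,0,0,0,0.06],[0,0,0,0,0.06],[0,0,0.01,0,0.06],[0,0,0.03,0,0.06],[0,0,0.06,0,0.06],[0,0,0.1,0,0.06],[0,0,0.15,0,0.06],[-0.03,-0.05,0.17,0,0.06],[-0.06,-0.1,0.17,0,0.06],[-0.08,-0.15,0.17,0,0.06],[-0.09,-0.2,0.17,0,0.06],[-0.09,-0.25,0.17,0,0.06],[-0.09,-0.27,0.17,0,0.06],[-0.09,-0.27,0.17,0,0.06],[-0.09,-0.27,0.17,0,0.06]], "newtons": 6}}

```text
t: 10.75
eef_pos: [0.4387, -0.1015, 0.2818]
ee_rot: [-3.141, 0.0, -1.837]
force: [0.1, 0.6, 0.6]
width: 0.06
gripper_force: 0.0
```

Emit:
{"api": "step_arm", "payload": {"rows": [[0,0,0,0,0.06],[0,0,0,0,0.06],[0,0,0,0,0.06],[0,0,0,0,0.06],[0,0,0,0,0.06],[0,0,0,0,0.06],[0,0,0,0,0.06],[0,0,0,0,0.06],[0,0,0,0,0.06],[0,0,0,0,0.06],[0,0,0,0,0.06],[0,0,0,0,0.06],[0,0,0,0,0.06],[0,0,0,0,0.06],[0,0,0,0,0.06],[0,0,0,0,0.06],[0,0,0,0,0.06],[0,0,0,0,0.06],[0,0,0,0,0.06],[0,0,0,0,0.06]]}}

```text
t: 12.75
eef_pos: [0.439, -0.1004, 0.2811]
ee_rot: [-3.142, 0.0, -1.834]
force: [1.1, -0.7, -0.0]
width: 0.06
gripper_force: 0.0
```

Emit:
{"api": "step_arm", "payload": {"rows": [[0,0,0,0,0.06],[0,0,0,0,0.06],[0,0,0,0,0.06],[0,0,0,0,0.06],[0,0,0,0,0.06],[0,0,0,0,0.06],[0,0,0,0,0.06],[0,0,0,0,0.06],[0,0,0,0,0.06],[0,0,0,0,0.06],[0,0,0,0,0.06],[0,0,0,0,0.06],[0,0,0,0,0.06],[0,0,0,0,0.06],[0,0,0,0,0.06],[0,0,0,0,0.06],[0,0,0,0,0.06],[0,0,0,0,0.06],[0,0,0,0,0.06],[0,0,0,0,0.06]]}}

```text
t: 14.75
eef_pos: [0.439, -0.1003, 0.2811]
ee_rot: [-3.142, 0.0, -1.834]
force: [0.5, -0.0, -0.1]
width: 0.06
gripper_force: 0.0
```

```bash
python3 - <<'E'
from h import *
c=grab('scene');t=grab('top')
a=cv2.resize(c[0][120:240,240:360],None,fx=3.3,fy=3.3,interpolation=cv2.INTER_CUBIC);b=cv2.resize(t[0][145:265,185:305],None,fx=3.3,fy=3.3,interpolation=cv2.INTER_CUBIC)
cv2.imwrite('pics/r.png',np.hstack([a,b])); np.save('c1.npy',c[0]);np.save('t1.npy',t[0])
E
```

```text
(no output)
```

View pics/r.png

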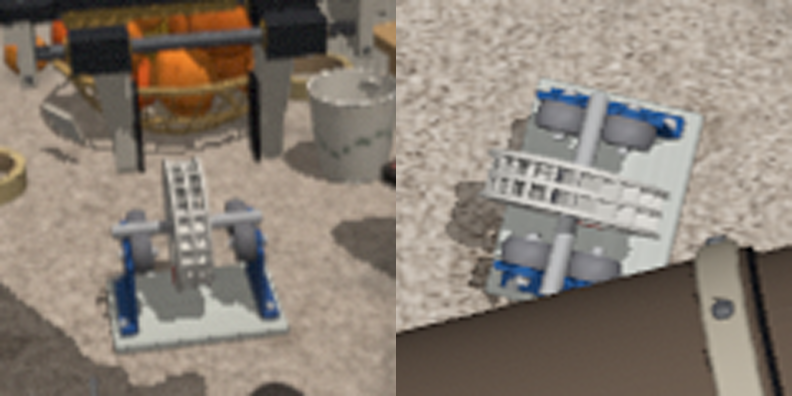

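The shaft lies in the dips of both roller pairs, with the wheel centred. The red weight is no longer visible from above, and a hint of red shows low on the wheel at crop (177,270). I'll wait and check that it is still.

Emit:
{"api": "step_arm", "payload": {"rows": [[0,0,0,0,0.06],[0,0,0,0,0.06],[0,0,0,0,0.06],[0,0,0,0,0.06],[0,0,0,0,0.06],[0,0,0,0,0.06],[0,0,0,0,0.06],[0,0,0,0,0.06],[0,0,0,0,0.06],[0,0,0,0,0.06],[0,0,0,0,0.06],[0,0,0,0,0.06],[0,0,0,0,0.06],[0,0,0,0,0.06],[0,0,0,0,0.06],[0,0,0,0,0.06],[0,0,0,0,0.06],[0,0,0,0,0.06],[0,0,0,0,0.06],[0,0,0,0,0.06]]}}

```text
t: 16.85
eef_pos: [0.439, -0.1004, 0.2811]
ee_rot: [-3.142, -0.0, -1.834]
force: [1.0, 0.4, -0.0]
width: 0.06
gripper_force: 0.0
```

Emit:
{"api": "step_arm", "payload": {"rows": [[0,0,0,0,0.06],[0,0,0,0,0.06],[0,0,0,0,0.06],[0,0,0,0,0.06],[0,0,0,0,0.06],[0,0,0,0,0.06],[0,0,0,0,0.06],[0,0,0,0,0.06],[0,0,0,0,0.06],[0,0,0,0,0.06],[0,0,0,0,0.06],[0,0,0,0,0.06],[0,0,0,0,0.06],[0,0,0,0,0.06],[0,0,0,0,0.06],[0,0,0,0,0.06],[0,0,0,0,0.06],[0,0,0,0,0.06],[0,0,0,0,0.06],[0,0,0,0,0.06]]}}

```text
t: 18.85
eef_pos: [0.439, -0.1003, 0.2811]
ee_rot: [3.142, 0.0, -1.834]
force: [0.6, -0.7, -0.7]
width: 0.0602
gripper_force: 0.0
```

```bash
python3 - <<'E'
from h import *
I=[grab('scene')[0] for _ in range(12)]
r=lambda im:im[160:215,270:325].astype(int)
print('over .55s',[int((abs(r(i)-r(I[0])).max(2)>25).sum()) for i in I],'vs 4s ago',(abs(r(I[0])-r(np.load('c1.npy'))).max(2)>25).sum())
h=r(I[0]);m=(h[:,:,2]-np.maximum(h[:,:,0],h[:,:,1])>25);y,x=np.where(m);print('red px',list(zip(x+270,y+160))[:12])
cv2.imwrite('pics/f.png',cv2.resize(I[0][150:230,255:335],None,fx=6,fy=6,interpolation=cv2.INTER_CUBIC))
E
```

```text
over .55s [0, 0, 0, 0, 0, 0, 0, 0, 0, 0, 0, 0] vs 4s ago 0
red px [(np.int64(292), np.int64(201))]
```

View pics/f.png

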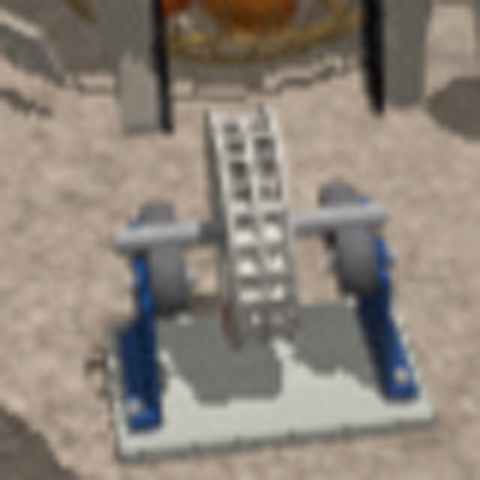

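Nothing moved over 4 s. The shaft rests on both roller pairs, and red shows at the wheel's bottom, at crop (230,320). Handing in.

```bash
python3 -c "
from station import arm
print(arm.job_done())"
```

```text
the job is handed in; nothing more can be done
None
```

The white fan is on the roller stand with both shaft ends on the rollers and the red weight at the bottom; it was still for the last 4 s, the black fan was left alone, and I handed the job in at about 20 s.

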